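# Complete a coned-washer spring pack with alternating faces

## Robot

A 7-joint arm with a two-finger parallel gripper is mounted at the origin on a cart in front of the work surface, level with it; the furniture and walls round the work are solid. World frame = base frame: x ahead of the robot, y to its left, z up, the work surface at z = 0. Lengths are in m, angles in rad, forces in N, time in s.
With the tool pointing down it reaches from about 0.35 to 0.9 m from the base axis. Payload 8.1 kg.
Tool frame: the origin (TCP) lies midway between the tips of the shut fingers; the grasp point (between the pads) lies arm.grasp_offset behind it (arm.grasp_offset is the distance from the TCP to the grasp point, in m); z points along the fingers, y is the line along which they close (so a half turn about z gives the same grasp; the last joint's range is limited). The gripper opens to 92 mm and grips with 3 to 60 N. Pads are 19 mm wide; open, the fingers measure 130 mm over their backs; the gripper's body (75 mm by 190 mm) begins 47 mm behind the grasp point.
Start: joints at [-1.351, 0.434, 0.025, 1.573, -0.012, 1.134, -0.075], TCP at [0.198, 0.593, 0.227] pointing down, gripper open.
Joint ranges: [-2.62, 2.62], [-0.44, 2.09], [-1.27, 1.32], [0.08, 2.57], [-1.32, 4.46], [0.12, 2], [-2.74, 2.74]. Speed limits (rad/s): [2.22, 2.22, 3.01, 3.01, 3.14, 3.14, 3.14].

## Interface

Orientations are given as a rotation vector (axis times angle).
In Python, from cell import observe, imaging, arm gives the robot as it stands.
- The arm moves only by the tool apply_moves, never from a script. Its argument "commands" is a list of rows, each a list of 5 numbers: the opening in per cent of the stroke, from 0 (shut) to 100 (fully open), then the shift along the world's x, y, z in units of 0.06 m (1.0 is 0.06 m), then the turn about the world's z in units of 0.5 rad (1.0 is 0.5 rad). A call has 1 to 12 rows; each row shifts and turns the commanded pose from where the row before left it; what a row does not reach is not made up. A row lasts 1/8 s, in which the tool goes at most 62.5 mm and 10.7 degrees, less where a joint would pass 70% of its speed; a pose out of reach is approached as far as the arm can. A call with a number of a shift or a turn outside -1 to 1 is refused whole. A call with a gripper value outside its range is refused whole. The fingers move at their own pace and stop on an object; "newtons" is the grip in N (left out, the last holds). Time passes only in rows, so rows that do not move let the fingers close. It gives the time, the measured TCP pose, the force, the opening and the grip force at its end, in the units of the state.
- observe(): the state, without advancing time (a new reading comes with each control period).
- imaging.get_image(name): name is "side" or "top"; returns (picture, depth): 480x640x3 uint8, red, green, blue; 480x640 float32, m along the optical axis (not along the pixel's ray), 0 where there is no reading.
- imaging.camera_params(name): a dict with "camera_matrix" (3x3 intrinsics, pixels), "origin" and "rotation" of the camera in the world. Camera axes: x right, y up, looking along -z (the intrinsics and any distortion apply to the point x, -y, -z); pixel columns grow to the right and rows downward; lengths in m; the calibration is good to about 2 mm. A picture is of the moment at which its call begins. camera_params takes no time and is no camera call.
- arm.sign_off(): hands the job in; it is judged then, once.
The state is a dict: "clock": time; "joints": joint angles; "dq": joint speeds; "joint_efforts": joint torques, N m; "position": TCP position; "ee_rot": TCP orientation; "force": force on the tool from outside, world axes, zero at the start; "ft_torque": the same for the moment, N m; "width": opening from 0.0 (shut) to 1.0 (fully open); "gripper_force": force on a finger pad.
Only numpy, scipy, OpenCV 4.12 (cv2) and the standard library are available. Lean on these libraries where they do the work, as an engineer would, in place of code of your own. Each camera call takes 0.05 s, during which the arm holds its last target. There are 200 camera calls.

## Task

Finish the spring pack on the arbor, which already carries one coned washer, crown up. Two more washers stand on edge in the rack: tip each over so that it falls on the face you need, then stack both on the arbor with faces alternating, so the first one you add sits crown down (crown against crown) and the last one crown up (rim against rim). Leave both lying flat and at rest on the arbor, and do not disturb the other things on the bench.

Things in the scene. Friction and masses are not known exactly. Their poses are not given: they have to be found in the camera images.
- arbor: Fixed arbor: round foot 92 mm wide, 10 mm high, seat 62 mm wide up to 15 mm, post 22 mm in diameter. A washer like the loose ones is fixed on the seat crown up: rim at heights 15 to 27 mm, crown at 31 mm. Origin at the centre of the underside, on the worktop, z up. Stacked properly, the next washer (crown down) has its origin at 41 mm, the last (crown up) at 53 mm.
- arbor_tip (a point): Top of the arbor's post, on its axis, 80 mm above the worktop. The post is 22 mm in diameter up to 68 mm, then tapers to 13 mm; a washer's bore leaves 3 mm all round.
- edge_rack: Fixed flat rubber mat 176 mm (x) by 220 mm (y), 4 mm thick, with two places on its middle line, y = -55 and +55 mm. At each, two grey chocks (11 x 10 mm, tops at 13 mm), 47 mm apart clear in y, stop a standing washer from rolling. Washer axes lie along the rack's x; they can be tipped to its +x or -x side. Origin under its centre, on the worktop, z up.
- washer_a: Loose steel coned washer, 145 g, 60 mm outside, 28 mm bore, 16 mm tall: a rim band 12 mm wide with a cone rising from it on one face to a flat crown ring (28 to 40 mm in diameter) 4 mm proud of the rim; the other face is dished. Origin on the axis, mid rim: rim faces at z = -6 and +6 mm, crown at +10 mm; +z points out of the crown. Lying on the mat, origin 10 mm above the worktop crown up, 14 mm crown down.
- washer_b: Second loose washer, same shape and axes as washer_a. At the start both stand on edge in the rack, axes level, tops at 64 mm, crowns facing opposite ways, either in either place. Pushed near the top until it leans some 8 to 14 degrees, a washer falls flat on the mat, its centre ending about 35 to 50 mm from the rack's middle line.
- black_cap: Bystander: small black screw cap, 41 mm across, 24 mm tall, near the end of the rack. Origin at the centre of its underside. Leave it alone.
- evap_dish: Bystander: white porcelain evaporating dish, 82 mm across, 31 mm tall. Origin at the centre of its underside. Leave it alone.
- bottle_amber: Bystander: square amber dropper bottle with black top, 47 mm wide, 132 mm tall. Origin at the centre of its underside. Leave it alone.
Things that resemble listed ones, but are neither listed nor needed, are in the scene too. Leave any red or yellow look-alike of the washer_a alone.

How it is judged:
By the outcome, as a careful person would: the job done as asked, in the order asked, and still so for the second after the job is handed in, with the robot touching nothing.
It also fails if it takes over 67 s, if anything falls off the work surface, if the arm or the gripper's body presses on something with over 40 N, if the wrist force passes 120 N, or if a joint passes its speed limit or range.

## Working session

There is one attempt and no reset: what is moved stays moved. The work goes in short steps, Python scripts to look and compute and a tool call to move; the robot and the scene stay as the last step left them, time stands still between calls to the robot, and variables do not carry over. Pictures are saved under pics/ and viewed, at most 10 in all, crops included, and the job is handed in when it is done.

Besides the shell and the picture viewer there is one more tool, called by a JSON object that holds its "name" and its "arguments". apply_moves: Moves the arm, as the interface text tells. Its arguments: {"type":"object","properties":{"commands":{"type":"array"},"newtons":{"type":"number"}},"required":["commands"]}

```bash
mkdir -p pics; ls; cat > h.py <<'E'
import numpy as np, cv2
from cell import observe, imaging, arm
def look(n,tag):
    im,d=imaging.get_image(n); cv2.imwrite(f'pics/{tag}.png',im[:,:,::-1]); np.save(f'pics/{tag}.npy',d); return im,d
def world(n,u,v,d):
    P=imaging.camera_params(n);K=np.array(P['camera_matrix']);R=np.array(P['rotation']);o=np.array(P['origin'])
    u,v,d=map(np.asarray,(u,v,d))
    c=np.stack([(u-K[0,2])/K[0,0]*d,-(v-K[1,2])/K[1,1]*d,-d],-1); return o+c@R.T
def plane(n,u,v,z):
    P=imaging.camera_params(n);o=np.array(P['origin']); p=world(n,u,v,np.ones_like(np.asarray(u,float)))-o
    return o+p*((z-o[2])/p[...,2])[...,None]
E
python3 - <<'E'
from h import *
for n in('top','side'):
    look(n,n+'0'); print(n,{k:np.round(v,4) if not isinstance(v,str) else v for k,v in imaging.camera_params(n).items()})
s=observe(); print(s['position'],s['ee_rot'],s['width'],s['clock'],arm.grasp_offset)
E
```

```text
pics
top {'camera_matrix': array([[581.9973,   0.    , 327.26  ],
       [  0.    , 581.9973, 239.8238],
       [  0.    ,   0.    ,   1.    ]]), 'origin': array([0.4531, 0.1083, 1.1852]), 'rotation': array([ 0.0818, -0.0585, -1.5987])}
side {'camera_matrix': array([[439.7483,   0.    , 311.269 ],
       [  0.    , 439.7483, 238.3548],
       [  0.    ,   0.    ,   1.    ]]), 'origin': array([0.469 , 0.9097, 0.4083]), 'rotation': array([ 0.0947, -1.7427, -2.5569])}
[0.19814904 0.59229213 0.22603676] [-5.04904039e-01 -3.10063439e+00  2.14990653e-03] 0.9994058575453528 0.1 0.0188
```

View pics/top0.png

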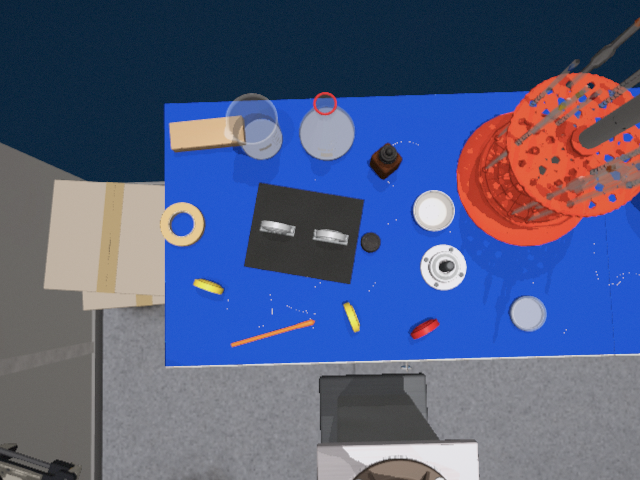

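View pics/side0.png

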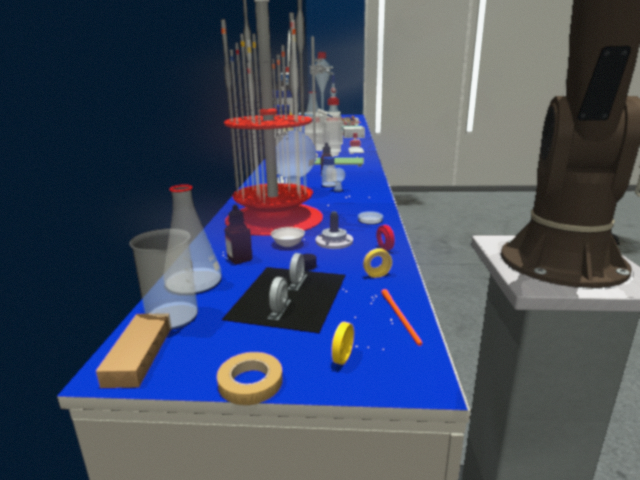

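Top view: mat centre is near (305,233), washers at about (277,228) and (330,236), arbor at (443,267) and cap at (371,242). The dish is at (434,210) and the bottle at (386,160). The side view also shows both washers, near (279,295) and (297,268). The camera rotation is a rotation vector, so I'll convert it, then measure and zoom.

```bash
sed -i "s/R=np.array(P\['rotation'\])/R=cv2.Rodrigues(np.array(P['rotation']))[0]/" h.py
python3 - <<'E'
from h import *
im=cv2.imread('pics/top0.png');d=np.load('pics/top0.npy')
m=((im.max(2)<70)).astype(np.uint8); m[:180]=0;m[290:]=0;m[:,:240]=0;m[:,366:]=0
m=cv2.morphologyEx(m,cv2.MORPH_CLOSE,np.ones((15,15)))
c=max(cv2.findContours(m,0,2)[0],key=cv2.contourArea); r=cv2.minAreaRect(c);b=cv2.boxPoints(r)
P=plane('top',b[:,0],b[:,1],.004);print('mat',P.round(4).tolist(),'c',P.mean(0).round(4))
e=P[:,:2]-np.roll(P[:,:2],-1,0);print(np.hypot(*e.T),np.degrees(np.arctan2(e[:,1],e[:,0])))
vv,uu=np.mgrid[0:480,0:640];W=world('top',uu,vv,d)
ok=(d>0)
for nm,(x0,x1,y0,y1) in dict(wl=(255,302,212,245),wr=(307,355,222,252),cap=(358,385,230,256),arb=(415,470,240,295)).items():
    s=np.zeros_like(ok);s[y0:y1,x0:x1]=1;s&=ok
    for lo in(.02,.045,.055,.07):
        q=W[s&(W[...,2]>lo)&(W[...,2]<.1)]
        if len(q)>5:
            w,v=np.linalg.eigh(np.cov(q[:,:2].T));print(nm,lo,len(q),q.mean(0).round(4),q.max(0).round(3),q.min(0).round(3),'ax',np.degrees(np.arctan2(v[1,1],v[0,1])).round(1))
S=cv2.imread('pics/side0.png')
a=cv2.resize(im[205:260,250:360],(800,400),interpolation=cv2.INTER_CUBIC);
b=cv2.resize(S[245:325,250:360],(275,200),interpolation=cv2.INTER_CUBIC)
b=cv2.resize(S[245:325,255:365],None,fx=2.5,fy=2.5,interpolation=cv2.INTER_CUBIC);o=np.zeros((600,800,3),np.uint8);o[:400]=a;o[400:,:275]=b;o[400:,300:600]=cv2.resize(S[205:255,305:380],(300,200))
cv2.imwrite('pics/z0.png',o)
E
```

```text
mat [[0.5111, 0.2949, 0.004], [0.6822, 0.2631, 0.004], [0.6344, 0.028, 0.004], [0.465, 0.0625, 0.004]] c [0.5732 0.1621 0.004 ]
[0.17402628 0.23990277 0.17294136 0.23694258] [ 169.45490131   78.51625276  -11.52075533 -101.22703814]
wl 0.02 267 [0.5839 0.2236 0.0541] [0.597 0.254 0.071] [0.573 0.195 0.02 ] ax 78.5
wl 0.045 223 [0.5845 0.224  0.0577] [0.597 0.251 0.071] [0.574 0.198 0.045] ax 77.1
wl 0.055 152 [0.5856 0.225  0.0607] [0.597 0.246 0.071] [0.574 0.203 0.055] ax 76.9
wr 0.02 228 [0.5655 0.1167 0.0558] [0.577 0.146 0.067] [0.554 0.088 0.023] ax 79.1
wr 0.045 204 [0.5658 0.1171 0.0582] [0.577 0.146 0.067] [0.554 0.088 0.045] ax 78.2
wr 0.055 151 [0.5654 0.1172 0.0608] [0.575 0.141 0.067] [0.555 0.093 0.055] ax 79.1
cap 0.02 275 [0.5516 0.0369 0.0239] [0.57  0.056 0.032] [0.534 0.018 0.02 ] ax 89.6
arb 0.02 697 [ 0.4968 -0.1058  0.0365] [ 0.526 -0.077  0.084] [ 0.468 -0.138  0.021] ax -154.9
arb 0.045 123 [ 0.4971 -0.1053  0.0717] [ 0.508 -0.097  0.084] [ 0.487 -0.118  0.048] ax -153.1
arb 0.055 114 [ 0.4972 -0.1057  0.0733] [ 0.508 -0.097  0.084] [ 0.487 -0.118  0.056] ax -148.2
arb 0.07 86 [ 0.497  -0.1071  0.0762] [ 0.507 -0.098  0.084] [ 0.488 -0.117  0.07 ] ax 166.0
```

View pics/z0.png

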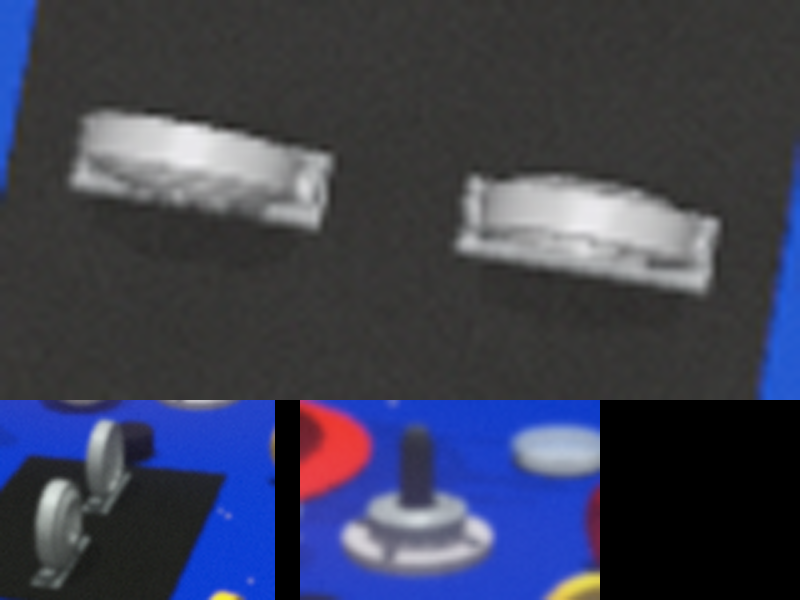

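The left washer's crown faces the robot (its cone shows below the band) and the right one's faces away. Tipping both to rack −x therefore gives left crown down (first) and right crown up (last). One more measurement: arbor foot, bottle and rack frame.

```bash
python3 - <<'E'
from h import *
im=cv2.imread('pics/top0.png');d=np.load('pics/top0.npy')
vv,uu=np.mgrid[0:480,0:640];W=world('top',uu,vv,d)
m=np.zeros(d.shape,np.uint8);s=im[235:300,410:475].astype(int);m[235:300,410:475]=((s[...,2]>110))
m=cv2.morphologyEx(m,cv2.MORPH_CLOSE,np.ones((9,9)))
c=max(cv2.findContours(m,0,1)[0],key=cv2.contourArea);h=cv2.convexHull(c)[:,0];
P=plane('top',h[:,0],h[:,1],.01)[:,:2];A=np.c_[2*P,np.ones(len(P))];x=np.linalg.lstsq(A,(P**2).sum(1),rcond=None)[0];print('foot',x[:2],np.sqrt(x[2]+x[:2]@x[:2]),cv2.minEnclosingCircle(P.astype(np.float32)))
for z0,z1,r in((.02,.035,1),(.076,.09,1)):
    s=(W[...,2]>z0)&(W[...,2]<z1)&(abs(uu-443)<32)&(abs(vv-267)<32)&(d>0);print(z0,s.sum(),cv2.minEnclosingCircle(W[s][:,:2].astype(np.float32)))
print('post px dark');s=(im.max(2)<60)&(abs(uu-445)<15)&(abs(vv-266)<15);print(uu[s].mean(),vv[s].mean(),s.sum())
# everything >0.02 around: components
for nm,(x0,x1,y0,y1) in dict(bottle=(368,405,140,182),dish=(408,460,188,234),yel=(340,365,295,335),red=(405,442,315,342)).items():
    q=W[y0:y1,x0:x1];q=q[(d[y0:y1,x0:x1]>0)&(q[...,2]>.015)&(q[...,2]<.2)];print(nm,np.percentile(q,2,0).round(3),np.percentile(q,98,0).round(3))
# mat left/right edges & chocks
c=np.array([.5735,.162])
for a in(-11.2,):
    t=np.radians(a);ex=np.array([np.cos(t),np.sin(t)]);ey=np.array([-ex[1],ex[0]])
    for n,q in dict(L=(.5845,.224),R=(.5655,.117)).items(): print(n,(np.array(q)-c)@ex,(np.array(q)-c)@ey)
    q=W[(abs(uu-305)<60)&(abs(vv-232)<32)&(d>0)];
    q=q[(q[:,2]>.03)&(q[:,2]<.08)];r=np.c_[(q[:,:2]-c)@ex,(q[:,:2]-c)@ey,q[:,2]]
    for nm,sg in(('L',1),('R',-1)):
        k=r[(r[:,1]*sg>.02)&(r[:,1]*sg<.1)&(abs(r[:,0])<.04)];print(nm,[np.percentile(k,p,0).round(4).tolist() for p in(2,50,98)])
        for lo,hi in((.03,.045),(.045,.055),(.055,.07)):
            kk=k[(k[:,2]>lo)&(k[:,2]<hi)];print(len(kk),np.percentile(kk[:,0],[5,50,95]).round(4))
E
```

```text
foot [ 0.49670632 -0.10717737] 0.04645218695360932 ((0.4965490400791168, -0.10714996606111526), 0.046791840344667435)
0.02 555 ((0.4977600574493408, -0.10752716660499573), 0.03036481700837612)
0.076 44 ((0.4977125823497772, -0.10704686492681503), 0.007782145403325558)
post px dark
442.77358490566036 266.6981132075472 53
bottle [ 0.68  -0.022  0.021] [0.733 0.032 0.131]
dish [ 0.572 -0.129  0.015] [ 0.648 -0.053  0.034]
yel [0.378 0.067 0.036] [0.43  0.093 0.063]
red [ 0.361 -0.086  0.016] [ 0.394 -0.036  0.062]
L -0.0012520230667971452 0.06295579749506956
R 0.0008929045621051984 -0.0456968568004734
L [[-0.0091, 0.0355, 0.0377], [-0.0015, 0.0618, 0.057], [0.0064, 0.0912, 0.0668]]
32 [-0.0091 -0.0048  0.0052]
71 [-0.0089 -0.0033  0.0048]
151 [-0.0069 -0.0004  0.0059]
R [[-0.0057, -0.074, 0.0404], [0.0012, -0.048, 0.0589], [0.0095, -0.0219, 0.0658]]
12 [-0.0052  0.0017  0.0093]
45 [-0.0047  0.0033  0.0094]
151 [-0.0052  0.0007  0.0072]
```

{"name": "apply_moves", "arguments": {"commands": [[0,0.58,-0.52,0,0.02],[0,0.58,-0.52,0,0.02],[0,0.58,-0.52,0,0.02],[0,0.58,-0.52,0,0.02],[0,0.58,-0.52,0,0.02],[0,0.58,-0.52,0,0.02],[0,0.58,-0.52,0,0.02],[0,0.58,-0.52,0,0.02],[0,0.58,-0.52,0,0.02],[0,0.58,-0.52,0,0.02],[0,0.58,-0.52,0,0.02],[0,0.62,-0.55,0,0.03]], "newtons": 20}}

```text
clock: 1.6
position: [0.6189, 0.2157, 0.2264]
ee_rot: [-0.309, -3.126, 0.0]
force: [1.6, 0.6, -0.6]
width: 0.005
gripper_force: 0.0
```

{"name": "apply_moves", "arguments": {"commands": [[0,0,0,-0.9,0],[0,0,0,-0.9,0],[0,0,0,-0.8,0],[0,0,0,-0.3,0],[0,-0.12,0.025,0,0],[0,-0.08,0.016,0,0],[0,-0.07,0.013,0,0],[0,-0.07,0.013,0,0],[0,-0.07,0.013,0,0]]}}

```text
clock: 2.72
position: [0.5937, 0.2215, 0.0533]
ee_rot: [0.31, 3.125, 0.001]
force: [0.5, 0.3, -0.5]
width: 0.006
gripper_force: 0.0
```

```bash
python3 - <<'E'
from h import *
look('side','s1');S=cv2.imread('pics/s1.png');cv2.imwrite('pics/s1z.png',cv2.resize(S[190:350,200:400],(750,600)))
E
```

```text
(no output)
```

View pics/s1z.png

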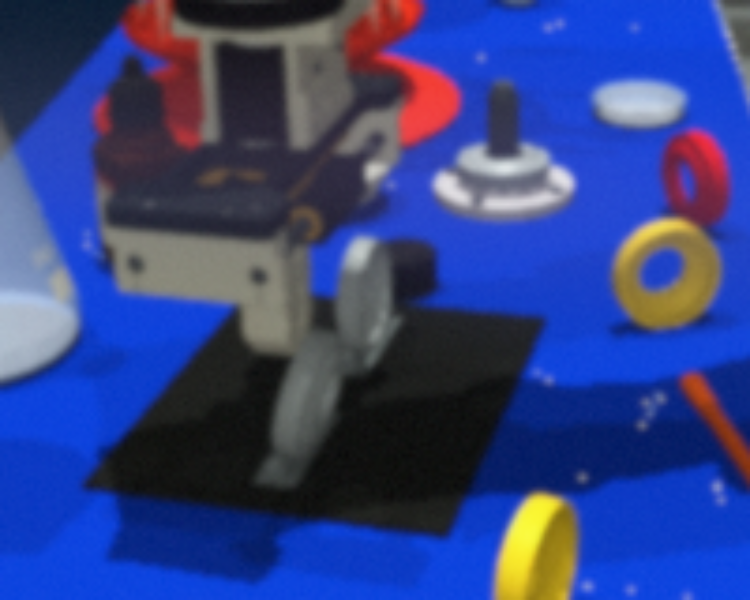

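In this crop the left washer (about (310,390)) is already leaning well past its balance point toward −x. I'll let it fall, lift, and go to the right one.

{"name": "apply_moves", "arguments": {"commands": [[0,0,0,0,0],[0,0,0,0,0],[0,0.2,0,0.9,0],[0,0,-0.62,0,0],[0,-0.13,-0.63,0,0],[0,0,-0.63,0,0],[0,0,0,-0.9,0],[0,0,0,0,0]]}}

```text
clock: 3.78
position: [0.595, 0.1075, 0.0498]
ee_rot: [-0.311, -3.119, 0.004]
force: [-0.9, -0.8, 1.0]
width: 0.005
gripper_force: 0.0
```

{"name": "apply_moves", "arguments": {"commands": [[0,-0.09,0.018,0,0],[0,-0.08,0.016,0,0],[0,-0.07,0.013,0,0],[0,-0.07,0.013,0,0],[0,-0.07,0.013,0,0],[0,0,0,0,0],[0,0,0,0,0],[0,0,0,0,0]]}}

```text
clock: 4.78
position: [0.5752, 0.1128, 0.0527]
ee_rot: [0.311, 3.126, -0.0]
force: [0.4, 0.9, -0.0]
width: 0.005
gripper_force: 0.0
```

```bash
python3 - <<'E'
from h import *
look('side','s2');S=cv2.imread('pics/s2.png');cv2.imwrite('pics/s2z.png',cv2.resize(S[220:340,210:370],(800,600)))
E
```

```text
(no output)
```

View pics/s2z.png

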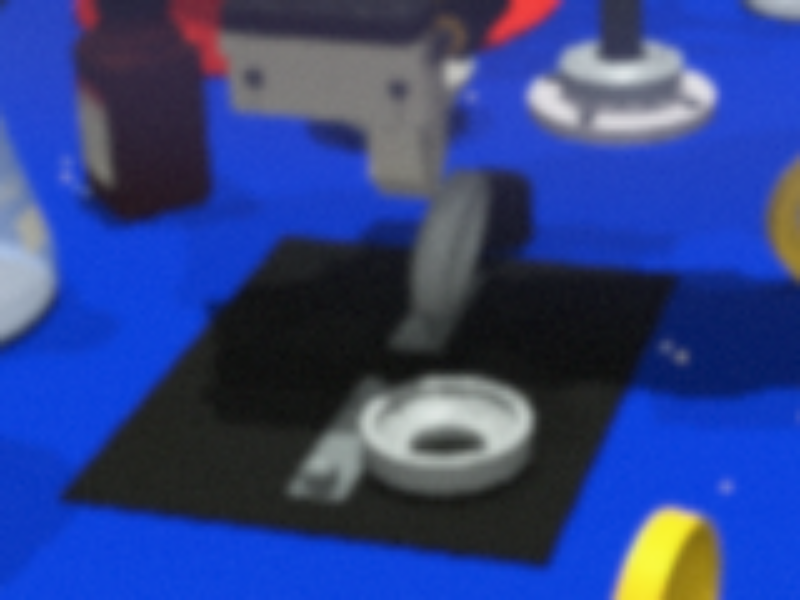

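The left washer lies crown down (dished face up) at about (447,433) in the crop. The right one leans only slightly, so I'll push a bit more.

{"name": "apply_moves", "arguments": {"commands": [[0,-0.06,0.012,0,0],[0,-0.05,0.01,0,0],[0,-0.05,0.01,0,0],[0,-0.05,0.01,0,0],[0,0,0,0,0],[0,0,0,0,0],[0,0.1,0,0.9,0],[0,0,0,0.6,0]]}}

```text
clock: 5.82
position: [0.5694, 0.1154, 0.1446]
ee_rot: [0.311, 3.125, 0.001]
force: [0.4, -0.0, -0.4]
width: 0.006
gripper_force: 0.0
```

{"name": "apply_moves", "arguments": {"commands": [[0,-0.3,-0.4,0.8,0],[0,-0.8,-0.4,0.2,0],[0,-0.8,-0.4,0,0],[0,-0.8,-0.4,0,0],[0,0,0,0,0]]}}

```text
clock: 6.45
position: [0.4031, 0.0176, 0.2027]
ee_rot: [-0.314, -3.124, 0.0]
force: [1.4, 0.8, 1.5]
width: 0.006
gripper_force: 0.0
```

```bash
cat > w.py <<'E'
from h import *
def washers(tag,z=.02):
    im,d=look('top',tag); g=im.astype(int)
    m=((g.min(2)>75)&(g.max(2)-g.min(2)<45)).astype(np.uint8)
    # limit to the mat area
    P=np.array([[.50,.32],[.71,.28],[.63,.03],[.44,.05]])
    vv,uu=np.mgrid[0:480,0:640];X=plane('top',uu.astype(float),vv.astype(float),.01)[...,:2]
    t=cv2.pointPolygonTest; poly=P.astype(np.float32)
    ins=(X[...,0]>.43)&(X[...,0]<.70)&(X[...,1]>.05)&(X[...,1]<.31); m[~ins]=0
    for c in cv2.findContours(m,0,1)[0]:
        if cv2.contourArea(c)<150: continue
        h=cv2.convexHull(c)[:,0].astype(float); (u,v),r=cv2.minEnclosingCircle(h.astype(np.float32))
        q=plane('top',np.array([u]),np.array([v]),z)[0]
        print(tag,'px',round(u),round(v),'r',round(r,1),'area',cv2.contourArea(c),'xy',q.round(4), 'Z med',world('top',*[np.array(k) for k in (u,v,1)]).shape and np.median(world('top',uu,vv,d)[(np.hypot(uu-u,vv-v)<r*.95)&(np.hypot(uu-u,vv-v)>r*.75)][:,2]).round(4))
E
python3 - <<'E'
from w import *
washers('t2')
I=cv2.imread('pics/t2.png');cv2.imwrite('pics/t2z.png',cv2.resize(I[180:300,240:400],(800,600),interpolation=cv2.INTER_CUBIC))
E
```

```text
t2 px 328 247 r 23.1 area 1051.0 xy [0.5427 0.1222 0.02  ] Z med 0.0052
t2 px 276 238 r 22.9 area 1043.5 xy [0.5633 0.2277 0.02  ] Z med 0.005
```

View pics/t2z.png

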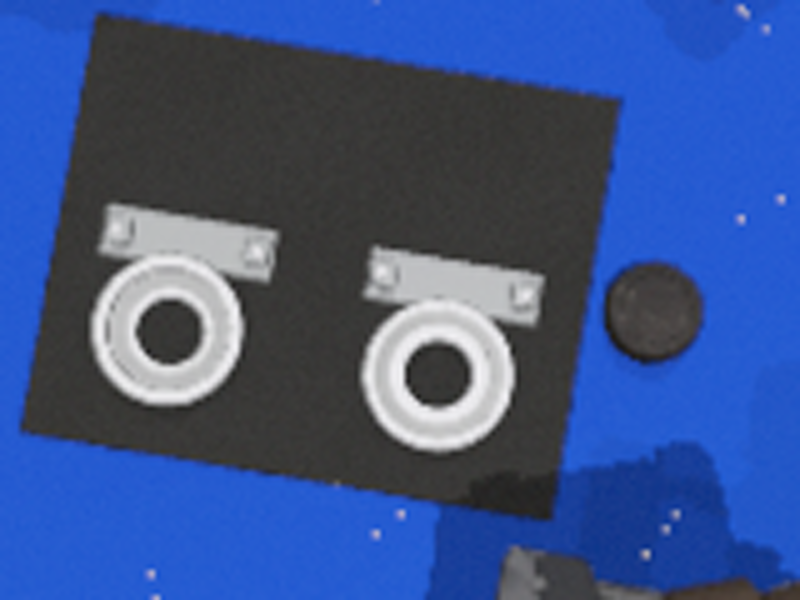

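Both fell as planned. Left at crop (167,329) is dished face up, so crown down. Right at (438,375) is crown up. Converting those ring centres to world:

```bash
python3 - <<'E'
from h import *
print(plane('top',np.array([273.1]),np.array([245.5]),.020).round(4),plane('top',np.array([327.3]),np.array([254.6]),.016).round(4), plane('top',np.array([445.]),np.array([266.]),.08))
E
```

```text
[[0.5491 0.2332 0.02  ]] [[0.5278 0.1248 0.016 ]] [[ 0.49559661 -0.09822201  0.08      ]]
```

{"name": "apply_moves", "arguments": {"commands": [[85,0.486,0.718,0,0],[85,0.486,0.718,0,0],[85,0.486,0.718,0,0],[85,0.486,0.718,0,0],[85,0.486,0.718,0,0],[85,0,0,-0.9,0],[85,0,0,-0.9,0],[85,0,0,-0.5,0],[85,0,0,0,0],[85,0,0,0,0]], "newtons": 25}}

```text
clock: 7.75
position: [0.5535, 0.2357, 0.0658]
ee_rot: [0.31, 3.125, 0.002]
force: [0.1, -0.6, 0.3]
width: 0.853
gripper_force: 0.0
```

{"name": "apply_moves", "arguments": {"commands": [[85,-0.05,-0.035,-0.4,0],[85,0,0,-0.3,0],[85,0,0,-0.23,0],[85,0,0,0,0],[55,0,0,0,0],[50,0,0,0,0],[50,0,0,0,0],[50,0,0,0,0],[50,0,0,0,0],[50,0,0,0,0]], "newtons": 25}}

```text
clock: 9.0
position: [0.5498, 0.2331, 0.0096]
ee_rot: [0.31, 3.125, 0.001]
force: [-0.3, 0.6, 5.5]
width: 0.646
gripper_force: 25.0
```

{"name": "apply_moves", "arguments": {"commands": [[50,0,0,0.3,0],[50,0,0,0.9,0],[50,0,0,0.9,0],[50,-0.108,-0.709,0,0],[50,-0.108,-0.709,0,0],[50,-0.108,-0.709,0,0],[50,-0.108,-0.709,0,0],[50,-0.108,-0.709,0,0],[50,-0.108,-0.709,0,0],[50,-0.108,-0.709,0,0],[50,-0.107,-0.707,0,0],[50,0,0,-0.6,0]]}}

```text
clock: 10.5
position: [0.4988, -0.1121, 0.1015]
ee_rot: [0.319, 3.119, -0.003]
force: [0.8, 1.1, -2.0]
width: 0.647
gripper_force: 25.0
```

```bash
python3 - <<'E'
from h import *
s=observe();print(s['position'],s['width'],s['gripper_force'],s['force'])
look('side','s3');look('top','t3');S=cv2.imread('pics/s3.png');T=cv2.imread('pics/t3.png')
o=np.zeros((600,800,3),np.uint8);o[:,:500]=cv2.resize(S[160:256,295:375],(500,600),interpolation=2);o[:300,500:]=cv2.resize(T[220:320,395:495],(300,300));cv2.imwrite('pics/c3.png',o)
E
```

```text
[ 0.4987505  -0.11208585  0.1014912 ] 0.6473972212276681 24.999566772021353 [ 0.8188238   1.11537917 -1.98509023]
```

View pics/c3.png

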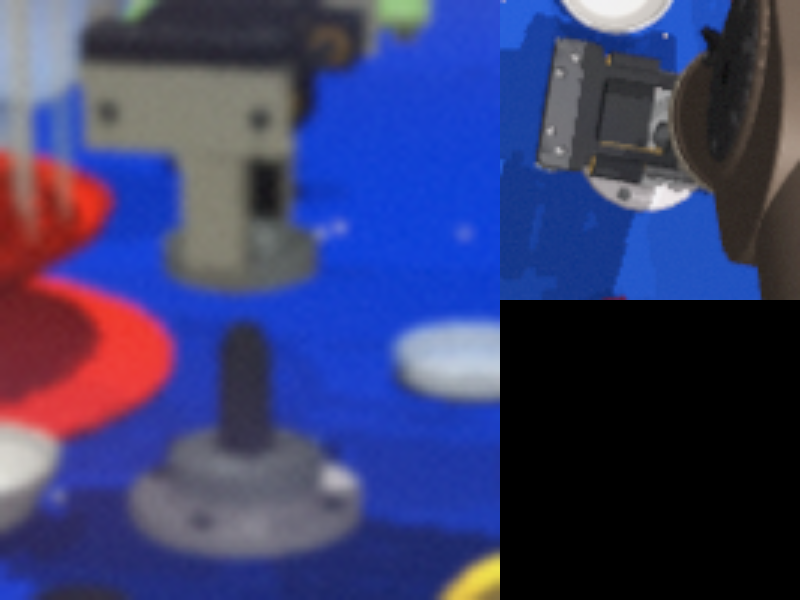

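Side crop: washer centre at x≈241 and post centre at x≈246, about 1.5 mm apart along x. The tool may still be settling, so I'll wait two rows and measure.

{"name": "apply_moves", "arguments": {"commands": [[50,0,0,0,0],[50,0,0,0,0],[50,0,0,0,0],[50,0,0,0,0]]}}

```text
clock: 11.1
position: [0.4978, -0.1072, 0.0994]
ee_rot: [0.309, 3.126, 0.0]
force: [-0.1, 0.2, -1.7]
width: 0.649
gripper_force: 25.0
```

```bash
python3 - <<'E'
from h import *
look('side','s4');I=cv2.imread('pics/s4.png').astype(int)
sat=I.max(2)-I.min(2)
for r in range(195,222,1):
    k=np.where(sat[r,305:365]<60)[0]+305
    if len(k): print(r,k.min(),k.max(),(k.min()+k.max())/2,len(k))
k=world
from numpy import array
P=imaging.camera_params('side');R=cv2.Rodrigues(np.array(P['rotation']))[0];K=np.array(P['camera_matrix'])
for p in([.497,-.107,.09],[.497,-.107,.06],[.495,-.107,.09]):
    c=R.T@(array(p)-P['origin']);print(p,K[0,2]+K[0,0]*c[0]/-c[2],K[1,2]+K[1,1]*c[1]/c[2])
s=observe();print(s['position'],s['joints'],s['dq'])
E
```

```text
195 325 340 332.5 16
196 325 340 332.5 16
197 324 341 332.5 18
198 324 343 333.5 20
199 322 344 333.0 23
200 322 344 333.0 23
201 322 345 333.5 24
202 322 345 333.5 24
203 322 345 333.5 24
204 322 344 333.0 23
205 323 343 333.0 21
206 325 341 333.0 17
207 328 337 332.5 10
212 332 335 333.5 4
213 332 364 348.0 6
214 331 364 347.5 10
215 331 364 347.5 12
216 331 364 347.5 13
217 331 364 347.5 13
218 331 364 347.5 13
219 330 364 347.0 14
220 330 364 347.0 14
221 330 364 347.0 13
[0.497, -0.107, 0.09] 333.39284794256537 207.12265642344525
[0.497, -0.107, 0.06] 333.4714690933182 218.88905858740597
[0.495, -0.107, 0.09] 334.2221039698979 207.12098324400236
[ 0.49774481 -0.10728239  0.09928392] [-0.00606126  0.40088082  0.14814027  2.00969874 -0.08601826  0.73624298
  1.56764827] [ 0.00208906  0.00214213  0.00206071  0.0014495   0.00029332 -0.00030335
  0.00024122]
```

{"name": "apply_moves", "arguments": {"commands": [[50,-0.02,0,-0.1,0],[50,0,0,-0.15,0],[50,0,0,-0.15,0],[50,0,0,-0.15,0],[50,0,0,0,0],[50,0,0,0,0]]}}

```text
clock: 11.9
position: [0.4964, -0.1075, 0.0659]
ee_rot: [0.31, 3.126, -0.0]
force: [0.1, -0.4, -1.2]
width: 0.649
gripper_force: 25.0
```

{"name": "apply_moves", "arguments": {"commands": [[50,0,0,-0.15,0],[50,0,0,-0.15,0],[50,0,0,-0.12,0],[50,0,0,-0.03,0],[50,0,0,0,0],[50,0,0,0,0]]}}

```text
clock: 12.65
position: [0.4965, -0.1075, 0.0391]
ee_rot: [0.31, 3.126, 0.0]
force: [-0.1, -0.2, -0.7]
width: 0.649
gripper_force: 25.0
```

{"name": "apply_moves", "arguments": {"commands": [[50,0,0,-0.02,0],[50,0,0,-0.02,0],[50,0,0,0,0],[50,0,0,0,0]]}}

```text
clock: 13.15
position: [0.4964, -0.1075, 0.0366]
ee_rot: [0.31, 3.126, 0.0]
force: [0.0, -0.3, -1.6]
width: 0.652
gripper_force: 25.0
```

Essentially seated. I'll release, lift, and go to the right washer.

{"name": "apply_moves", "arguments": {"commands": [[66,0,0,0,0],[72,0,0,0,0],[85,0,0,0,0],[85,0,0,0,0],[85,0,0,0.3,0],[85,0,0,0.7,0],[85,0,0,0.8,0],[85,0.1,0.77,0,0],[85,0.1,0.77,0,0],[85,0.1,0.77,0,0],[85,0.11,0.78,0,0],[85,0.11,0.78,0,0]]}}

```text
clock: 14.65
position: [0.5275, 0.1262, 0.1446]
ee_rot: [0.31, 3.126, 0.0]
force: [0.9, -0.8, -0.2]
width: 0.851
gripper_force: 0.0
```

```bash
python3 - <<'E'
from h import *
look('side','s5');look('top','t5');S=cv2.imread('pics/s5.png');T=cv2.imread('pics/t5.png')
o=np.zeros((600,800,3),np.uint8);o[:400,:400]=cv2.resize(S[200:260,305:365],(400,400),interpolation=2);o[:400,400:]=cv2.resize(T[230:300,410:480],(400,400));cv2.imwrite('pics/c5.png',o[:400])
d=np.load('pics/t5.npy');vv,uu=np.mgrid[0:480,0:640];W=world('top',uu,vv,d);r=np.hypot(W[...,0]-.4966,W[...,1]+.1072)
k=(r<.029)&(r>.018)&(d>0);print(k.sum(),np.percentile(W[k][:,2],[10,50,90]))
A=np.c_[W[k][:,:2],np.ones(k.sum())];print(np.linalg.lstsq(A,W[k][:,2],rcond=None)[0])
E
```

```text
489 [0.0350512  0.04189031 0.04844166]
[ 0.03648716 -0.05937769  0.01686107]
```

View pics/c5.png

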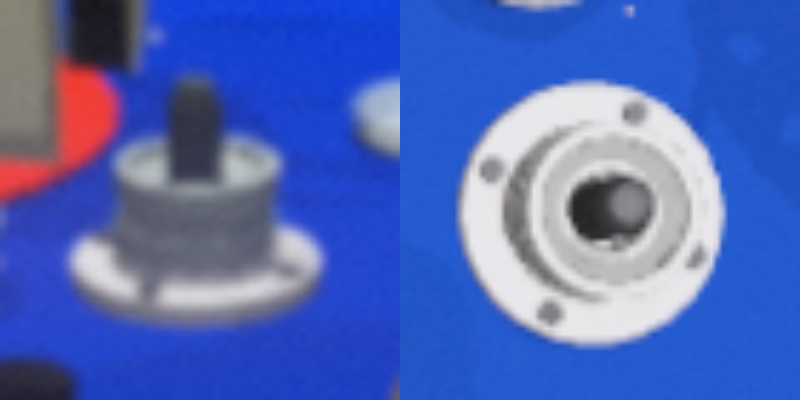

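The first washer sits flat, dished side up, with the post through its bore (left part, about (195,170)). Now the second.

{"name": "apply_moves", "arguments": {"commands": [[85,0.013,0,-0.8,0],[85,0,0,-0.8,0],[85,0,0,-0.4,0],[85,0,0,-0.283,0],[85,0,0,0,0],[55,0,0,0,0],[50,0,0,0,0],[50,0,0,0,0],[50,0,0,0,0],[50,0,0,0,0],[50,0,0,0,0]], "newtons": 25}}

```text
clock: 16.12
position: [0.529, 0.125, 0.0085]
ee_rot: [0.31, 3.125, 0.001]
force: [-1.3, 0.8, 7.4]
width: 0.649
gripper_force: 25.0
```

{"name": "apply_moves", "arguments": {"commands": [[50,0,0,0.3,0],[50,0,0,0.9,0],[50,0,0,1.0,0],[50,-0.107,-0.77,0,0],[50,-0.107,-0.77,0,0],[50,-0.107,-0.77,0,0],[50,-0.106,-0.78,0,0],[50,-0.106,-0.78,0,0],[50,0,0,-0.6,0],[50,0,0,0,0],[50,0,0,0,0],[50,0,0,0,0]]}}

```text
clock: 17.62
position: [0.4972, -0.1068, 0.1046]
ee_rot: [0.308, 3.125, 0.0]
force: [-1.5, 0.4, -2.4]
width: 0.648
gripper_force: 25.0
```

```bash
python3 - <<'E'
from h import *
look('side','s6');I=cv2.imread('pics/s6.png').astype(int)
sat=I.max(2)-I.min(2)
for r in range(196,224,2):
    k=np.where(sat[r,310:352]<60)[0]+310
    if len(k): print(r,k.min(),k.max(),(k.min()+k.max())/2,len(k))
E
```

```text
196 324 341 332.5 18
198 323 345 334.0 23
200 322 345 333.5 24
202 323 345 334.0 23
204 323 344 333.5 22
206 329 337 333.0 9
212 332 335 333.5 4
214 331 336 333.5 6
216 330 337 333.5 8
218 331 337 334.0 7
220 330 337 333.5 8
222 325 343 334.0 19
```

{"name": "apply_moves", "arguments": {"commands": [[50,0,0,-0.15,0],[50,0,0,-0.15,0],[50,0,0,-0.15,0],[50,0,0,-0.15,0],[50,0,0,0,0],[50,0,0,0,0]]}}

```text
clock: 18.42
position: [0.4964, -0.1076, 0.0676]
ee_rot: [0.311, 3.126, 0.0]
force: [0.5, 0.0, -1.5]
width: 0.645
gripper_force: 25.0
```

{"name": "apply_moves", "arguments": {"commands": [[50,0,0,-0.12,0],[50,0,0,-0.1,0],[50,0,0,-0.03,0],[50,0,0,-0.01,0],[50,0,0,-0.01,0],[50,0,0,0,0],[50,0,0,0,0]]}}

```text
clock: 19.3
position: [0.4964, -0.1075, 0.0516]
ee_rot: [0.31, 3.126, 0.0]
force: [-1.9, 0.6, 2.6]
width: 0.645
gripper_force: 25.0
```

Contact felt, so it is seated. Release and back off.

{"name": "apply_moves", "arguments": {"commands": [[66,0,0,0,0],[72,0,0,0,0],[85,0,0,0,0],[85,0,0,0,0],[85,0,0,0.3,0],[85,0,0,0.7,0],[85,0,0,0.8,0],[85,0,0.7,0,0],[85,0,0.7,0,0],[85,0,0.7,0,0],[85,0,0.7,0,0],[85,0,0,0,0]]}}

```text
clock: 20.8
position: [0.4961, 0.0644, 0.1593]
ee_rot: [-0.301, -3.127, -0.002]
force: [0.2, -0.7, -0.6]
width: 0.853
gripper_force: 0.0
```

```bash
python3 - <<'E'
from h import *
look('side','s7');look('top','t7');S=cv2.imread('pics/s7.png');T=cv2.imread('pics/t7.png')
o=np.zeros((400,800,3),np.uint8);o[:,:400]=cv2.resize(S[200:260,305:365],(400,400),interpolation=2);o[:,400:]=cv2.resize(T[190:310,370:490],(400,400));cv2.imwrite('pics/c7.png',o)
d=np.load('pics/t7.npy');vv,uu=np.mgrid[0:480,0:640];W=world('top',uu,vv,d);r=np.hypot(W[...,0]-.4966,W[...,1]+.1072)
k=(r<.028)&(r>.021)&(d>0)&(W[...,2]>.05);print(k.sum(),np.percentile(W[k][:,2],[10,50,90]))
E
```

```text
255 [0.05684784 0.06027371 0.06336765]
```

View pics/c7.png

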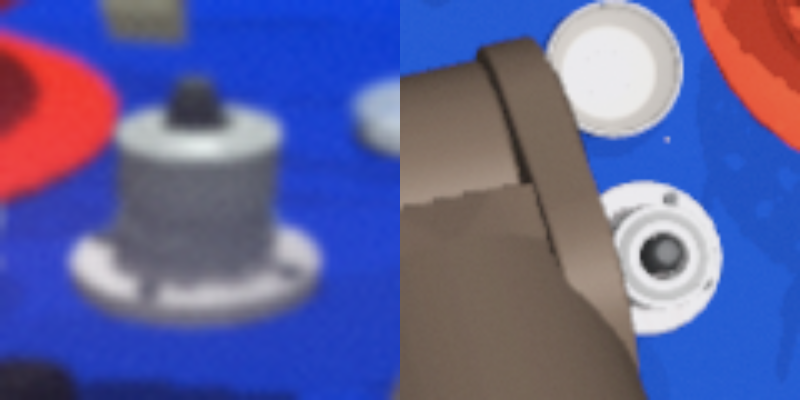

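The last washer is level and crown up at (197,130) in the left part, and the arm is clear. Handing in.

```bash
python3 -c "
from cell import arm
print(arm.sign_off())"
```

```text
the job is handed in; nothing more can be done
None
```

Both washers are stacked on the arbor, the first crown down and the last crown up. The last pictures show them lying flat with the arm clear, and I handed the job in at about 21 s of the 67 s allowed.

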